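# Lock the gym timer's battery cap with the wide screwdriver

### The job

Take the flat-blade screwdriver with the square handle from the tool rack, seat its blade in the slot of the battery cap on the back of the interval timer and, pushing down on it all the while, turn the cap clockwise until it is fully home with its slot in line with the two white ribs beside it. Turn it with the screwdriver, not with the gripper's fingers. Then stand the screwdriver upright again in the rack hole it came from.

Things in the scene. Friction and masses are not known exactly. Their poses are not given: they have to be found in the camera images.
- driver_grip (a point): Grip point of the loose screwdriver, mid-width in its upright black square handle, 26 x 26 x 70 mm, which reaches 30 mm above and 40 mm below it; flats face +-x, +-y. x lies along the blade's width, z up the shaft. Below: 40 mm round guard 6 mm thick, 8 mm shaft, blade 16 mm wide, 3 thick, its end 101 mm below. 0.12 kg. The rack's other tool has a ball grip and a point.
- driver_tip (a point): Centre of the blade's lower end; axes as driver_grip. At the start the blade hangs in one of two 26 mm through-holes, 110 mm apart, mouths widened 3 mm, in a fixed wooden rack; its top board (70 x 220 x 12 mm) is 74 mm above the work surface, with the guard's underside, 55 mm above this point, resting on it.
- cap_slot (a point): Centre of the slot's floor in the cap, a grey disc 52 mm wide, 14 mm tall on the black timer (fixed, 170 x 120 mm, top 49 mm above the work surface). x along the slot, z up, turning with the cap. Slot 27 mm long, closed ends, 10 mm deep: 6 mm wide in the lowest 4 mm, then sides slope out at 45 degrees to 18 mm wide at the top, guiding the blade in.
- cap (a joint): Turn of the cap about the vertical through cap_slot, rad, growing clockwise seen from above. Starts at 0 to 0.25; stops at 1.2, its slot then in line with the two raised white ribs on the case, one each side of the cap. Stays where left; takes about 0.1 N m. The blade has about 0.2 rad of play each way in the slot before it bears on the sides.

How it is judged:
On the way, in this order (a step that is already met when the one before it is completed fails the run):
1. the blade is seated on the floor of the cap's slot and pressed down, before the cap is turned far (horizontal distance between driver_tip and cap_slot below 0.008 m and z of driver_tip in the frame of cap_slot below 0.004 m and contact force between driver and cap above 4 N and value of joint cap below 0.6 rad), for 0.2 s.
2. the cap is turned home (slot within about 11 degrees of the ribs) with the blade still seated and pressed (horizontal distance between driver_tip and cap_slot below 0.008 m and z of driver_tip in the frame of cap_slot below 0.004 m and contact force between driver and cap above 2 N and value of joint cap above 1 rad), for 0.2 s.
At the end, for the whole second after the job is handed in: The cap is locked: turned clockwise past 1.0 rad (slot within about 11 degrees of the ribs). The screwdriver stands at rest in the rack hole it came from, its grip within 15 mm of where it was at the start, upright within 10 degrees (value of joint cap above 1 rad and distance of driver_grip from where it was at the start of the episode below 0.015 m and angle between driver_grip's own z axis and vertical below 0.17 rad and linear speed of driver below 0.02 m/s); the robot touches nothing.
It fails at once if the fingers push on the battery cap (contact force between the fingers and cap above 1 N).
It also fails if it takes over 58 s, if anything falls off the work surface, if the arm or the gripper's body presses on something with over 40 N, if the wrist force passes 120 N, or if a joint passes its speed limit or range.

### The arm

A 7-joint arm with a two-finger parallel gripper is mounted at the origin on the work surface. World frame = base frame: x ahead of the robot, y to its left, z up, the work surface at z = 0. Lengths are in m, angles in rad, forces in N, time in s.
With the tool pointing down it reaches from about 0.425 to 0.95 m from the base axis. Payload 4.7 kg.
Tool frame: the origin (TCP) lies between the finger pads; the fingertips stand 22 mm ahead of it and the grasp point (between the pads) lies 3 mm ahead of it; z points along the fingers, y is the line along which they close (so a half turn about z gives the same grasp; the last joint's range is limited). The gripper opens to 87 mm and grips with 3 to 60 N. Pads are 19 mm wide; open, the fingers measure 117 mm over their backs; the gripper's body (75 mm by 190 mm) begins 51 mm behind the grasp point.
Start: joints at [-1.165, 0.469, -0.049, 1.532, 0.024, 1.141, -0.082], TCP at [0.284, 0.612, 0.245] pointing down, gripper open.
Joint ranges: [-2.59, 2.59], [-0.33, 1.99], [-1.39, 1.29], [0.1, 2.45], [-1.04, 4.18], [0.21, 1.99], [-2.66, 2.66]. Speed limits (rad/s): [2.57, 2.57, 3.14, 3.14, 3.14, 3.14, 3.14].

### API

Orientations are given as a unit quaternion [w, x, y, z].
In Python, from bench import arm gives the robot as it stands.
- The arm moves only by the tool arm_command, never from a script. Its argument "plan" is a list of rows, each an object with "slide": the shift along the tool's x, y, z in m, a list of three; "angular": the turn, a rotation vector about the tool's x, y, z in rad, a list of three. In form: [{"slide": [tx, ty, tz], "angular": [ax, ay, az]}, ...]. A call has 1 to 20 rows; each row is the pose to reach, as a shift and turn from the pose commanded when the call began, along the tool's axes at that moment; what a row does not reach only later rows make up. A row lasts 1/10 s, in which the tool goes at most 50 mm and 8.59 degrees, less where a joint would pass 70% of its speed; a pose out of reach is approached as far as the arm can. A call with a gripper value outside its range is refused whole. "hand" is the finger opening in m, from 0 to 0.087, set as the call begins (left out, the last holds). The fingers move at their own pace and stop on an object; "squeeze" is the grip in N (left out, the last holds). Time passes only in rows, so rows that repeat a pose let the fingers close. It gives the time, the measured TCP pose, the force, the opening and the grip force at its end, in the units of the state.
- arm.state(): the state, without advancing time (a new reading comes with each control period).
- arm.capture(name): name is "scene" or "top" or "wrist"; returns the picture (400x640x3 uint8, red, green, blue); there is no depth.
- arm.calibration(name): a dict with "fx", "fy", "cx", "cy" (pixels), "extrinsics" (4x4, takes a point from world to camera coordinates). Camera axes: x right, y down, z forward; pixel columns grow to the right and rows downward; lengths in m; the calibration is good to about 2 mm. A picture is of the moment at which its call begins: read the wrist's pose just before it. calibration takes no time and is no camera call; for the wrist camera it gives the pose at the moment of the call.
- arm.finish_job(): hands the job in; it is judged then, once.
The state is a dict: "time_s": time; "joint_positions": joint angles; "joint_velocities": joint speeds; "effort": joint torques, N m; "eef_pos": TCP position; "tcp_rot": TCP orientation; "wrist_force": force on the tool from outside, world axes, zero at the start; "torque": the same for the moment, N m; "finger_gap": finger opening in m; "finger_force": force on a finger pad.
Only numpy, scipy, OpenCV 4.12 (cv2) and the standard library are available. Lean on these libraries where they do the work, as an engineer would, in place of code of your own. Each camera call takes 0.05 s, during which the arm holds its last target. There are 200 camera calls.

## Working session

There is one attempt and no reset: what is moved stays moved. The work goes in short steps, Python scripts to look and compute and a tool call to move; the robot and the scene stay as the last step left them, time stands still between calls to the robot, and variables do not carry over. Pictures are saved under pics/ and viewed, at most 12 in all, crops included, and the job is handed in when it is done.

Besides the shell and the picture viewer there is one more tool, called after "Request:" in YAML: its name, and indented under it one key for each argument. arm_command: Moves the arm, as the interface text tells. Its arguments: {"type":"object","properties":{"plan":{"type":"array","items":{"type":"object","properties":{"slide":{"type":"array","items":{"type":"number"}},"angular":{"type":"array","items":{"type":"number"}}}}},"hand":{"type":"number"},"squeeze":{"type":"number"}},"required":["plan"]}

```bash
mkdir -p pics; ls
python3 - <<'E'
from bench import arm
import cv2,numpy as np
for n in ("scene","top"):
    im=arm.capture(n); cv2.imwrite(f"pics/{n}0.png",im[:,:,::-1])
    c=arm.calibration(n); print(n,c["fx"],c["cx"],c["cy"],np.round(c["extrinsics"],3).tolist())
print(arm.state())
E
```

```text
pics
scene 479.3692507797509 321.98511569629676 201.7703844727085 [[0.08, 0.997, -0.013, -0.094], [0.828, -0.074, -0.555, -0.371], [-0.555, 0.033, -0.831, 1.313], [0.0, 0.0, 0.0, 1.0]]
top 395.12334175741165 314.83601279500533 199.95132819860592 [[-0.012, -0.999, -0.039, 0.059], [-0.989, 0.018, -0.148, 0.554], [0.148, 0.037, -0.988, 0.787], [0.0, 0.0, 0.0, 1.0]]
{'time_s': 0.1, 'joint_positions': array([-1.16492101,  0.46936721, -0.04859958,  1.53357472,  0.02410773,
        1.14100558, -0.08231916]), 'joint_velocities': array([ 1.24527525e-03, -1.62649368e-03, -6.46806739e-04, -3.45881099e-03,
        6.68091615e-04,  4.68889122e-04, -9.66256908e-05]), 'effort': array([ 1.35362247e-03, -5.09172177e+01, -8.07252922e-02, -2.36830276e+01,
       -6.14932668e-02,  3.44534882e-02,  5.28575208e-05]), 'eef_pos': array([0.28408858, 0.61175082, 0.24359993]), 'tcp_rot': array([-1.57987762e-04,  2.15671012e-01,  9.76465684e-01, -8.70251981e-04]), 'wrist_force': array([ 0.56505112, -1.12804092,  0.25734492]), 'torque': array([0.01580113, 0.05743237, 0.01641548]), 'finger_force': 0.0, 'finger_gap': 0.0872480291067787}
```

View pics/scene0.png

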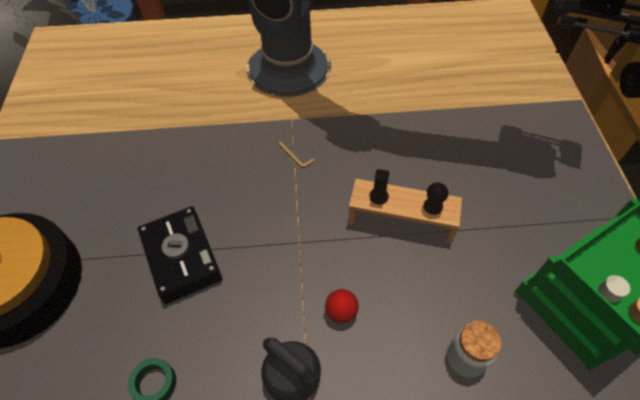

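View pics/top0.png

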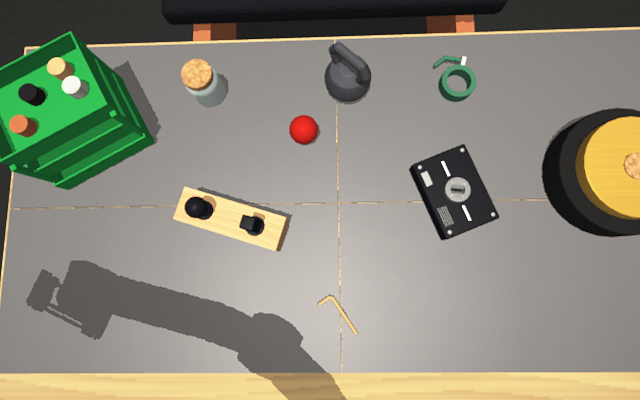

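The square-handled driver is the rack's right tool in the top view, near (252,225). The cap is at (457,189) and the ribs at (446,169) and (467,212). Next I'll turn these into rough positions.

```bash
cat > h.py <<'E'
from bench import arm
import cv2,numpy as np
from scipy.spatial.transform import Rotation as R
def ray(c,u,v):
    E=np.array(c["extrinsics"]);r=E[:3,:3].T
    return -r@E[:3,3], r@np.array([(u-c["cx"])/c["fx"],(v-c["cy"])/c["fy"],1.])
def onz(c,u,v,z):
    o,d=ray(c,u,v); return o+d*(z-o[2])/d[2]
def proj(c,p):
    E=np.array(c["extrinsics"]);q=E[:3,:3]@p+E[:3,3]
    return np.array([c["cx"]+c["fx"]*q[0]/q[2],c["cy"]+c["fy"]*q[1]/q[2]])
def tcp():
    s=arm.state();q=s["tcp_rot"];return s["eef_pos"],R.from_quat(q,scalar_first=True)
E
python3 - <<'E'
from h import *
c=arm.calibration("top");s=arm.calibration("scene")
print("cap",onz(c,457,189,.063),onz(s,175,245,.063))
print("ribs",onz(c,446,169,.05),onz(c,467,212,.05),onz(s,168,227,.05),onz(s,183,268,.05))
print("handle top",onz(c,247,220,.15),onz(s,382,174,.15)); print("guard",onz(c,255,228,.08),onz(s,379,197,.08))
print("rack corners",[onz(c,*p,.074).round(3).tolist() for p in((186,187),(290,213),(279,250),(174,218))])
p,r=tcp();print(p,r.as_matrix().round(3).tolist())
w=arm.calibration("wrist");print(w["fx"],w["cx"],w["cy"]);
E=np.array(w["extrinsics"]);o=-E[:3,:3].T@E[:3,3];print("cam in tool",r.inv().apply(o-p),(r.inv().as_matrix()@E[:3,:3].T).round(3).tolist())
E
```

```text
cap [ 0.56899614 -0.23898141  0.063     ] [ 0.57076603 -0.23864545  0.063     ]
ribs [ 0.61378113 -0.22339789  0.05      ] [ 0.52327777 -0.26021996  0.05      ] [ 0.52006504 -0.26079272  0.05      ] [ 0.6154459 -0.2228034  0.05     ]
handle top [0.5040672  0.17030255 0.15      ] [0.49948352 0.17140959 0.15      ]
guard [0.49490826 0.16882006 0.08      ] [0.5049527  0.17085875 0.08      ]
rack corners [[0.582, 0.313, 0.074], [0.525, 0.099, 0.074], [0.451, 0.122, 0.074], [0.518, 0.336, 0.074]]
[0.28408858 0.61175082 0.24359993] [[-0.907, 0.421, -0.001], [0.421, 0.907, -0.002], [-0.0, -0.002, -1.0]]
281.1043164920748 321.8882805230677 195.73274907897354
cam in tool [ 0.0666184   0.00075583 -0.13995441] [[0.0, -0.969, -0.248], [1.0, 0.0, 0.0], [-0.0, -0.248, 0.969]]
```

Request:
arm_command:
  plan:
    - {"slide": [-0.383, -0.31, -0.02], "angular": [0, 0, 0.8]}
    - {"slide": [-0.383, -0.31, -0.02], "angular": [0, 0, 0.8]}
    - {"slide": [-0.383, -0.31, -0.02], "angular": [0, 0, 0.8]}
    - {"slide": [-0.383, -0.31, -0.02], "angular": [0, 0, 0.8]}
    - {"slide": [-0.383, -0.31, -0.02], "angular": [0, 0, 0.8]}
    - {"slide": [-0.383, -0.31, -0.02], "angular": [0, 0, 0.8]}
    - {"slide": [-0.383, -0.31, -0.02], "angular": [0, 0, 0.8]}
    - {"slide": [-0.383, -0.31, -0.02], "angular": [0, 0, 0.8]}
    - {"slide": [-0.383, -0.31, -0.02], "angular": [0, 0, 0.8]}
    - {"slide": [-0.383, -0.31, -0.02], "angular": [0, 0, 0.8]}
    - {"slide": [-0.383, -0.31, -0.02], "angular": [0, 0, 0.8]}
    - {"slide": [-0.383, -0.31, -0.02], "angular": [0, 0, 0.8]}
    - {"slide": [-0.383, -0.31, -0.02], "angular": [0, 0, 0.8]}
    - {"slide": [-0.383, -0.31, -0.02], "angular": [0, 0, 0.8]}
    - {"slide": [-0.383, -0.31, -0.02], "angular": [0, 0, 0.8]}
  hand: 0.087

```text
time_s: 1.6
eef_pos: [0.5005, 0.1711, 0.2643]
tcp_rot: [-0.0, 0.578, 0.816, -0.0]
wrist_force: [0.1, -0.9, 0.4]
finger_gap: 0.0867
finger_force: 0.0
```

Run:
```python
from h import *
p,r=tcp();c=arm.calibration("wrist");im=arm.capture("wrist")
print(p,r.as_matrix().round(3).tolist(),arm.state()["joint_positions"].round(2))
np.save("w1.npy",im);print(proj(c,np.array([.501,.170,.15])),proj(c,np.array([.501,.170,.08])))
cv2.imwrite("pics/w1.png",np.clip(im[:,:,::-1]*1.6,0,255).astype(np.uint8))
```

```text
[0.50049478 0.17112524 0.26434689] [[-0.332, 0.943, -0.0], [0.943, 0.332, 0.0], [0.0, -0.0, -1.0]] [-0.67  0.21  0.31  1.87 -0.07  1.07  0.01]
[320.82902262 199.43103917] [321.09906786 183.94477978]
```

View pics/w1.png

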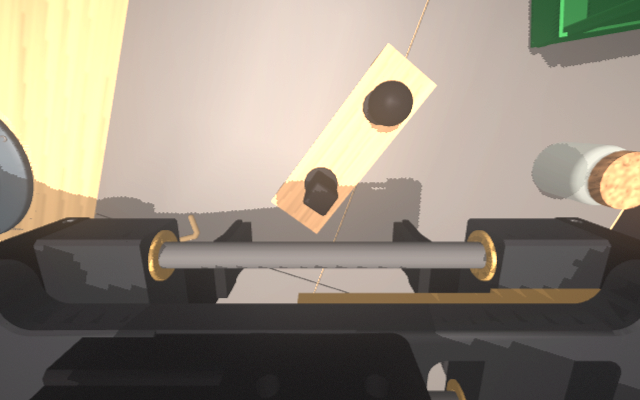

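Wrist view: the handle top is at about (320,197), and my estimate projected to (321,199), so the position holds. I'll enlarge it to get the handle's yaw.

Run:
```python
import cv2,numpy as np
im=np.load("w1.npy")[150:230,280:370,::-1].astype(float)
im=np.clip((im/255)**0.45*255,0,255).astype(np.uint8)
cv2.imwrite("pics/w1c.png",cv2.resize(im,None,fx=7,fy=7,interpolation=cv2.INTER_CUBIC))
```

```text
(no output)
```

View pics/w1c.png

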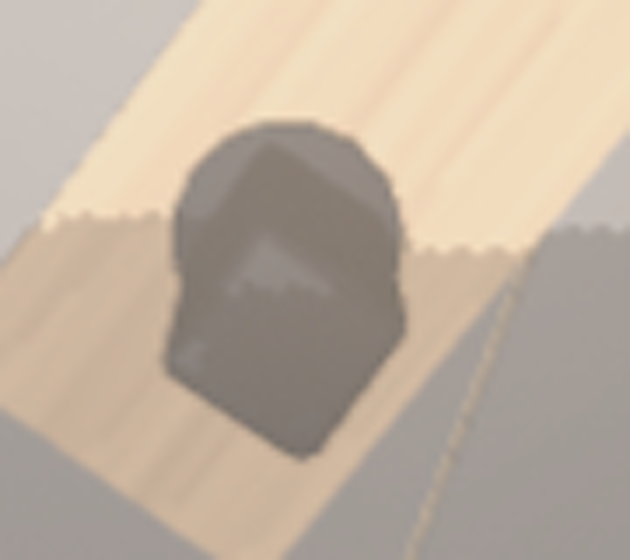

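Run:
```python
from h import *
c=arm.calibration("wrist")
P=np.array([onz(c,280+u/7,150+v/7,.15) for u,v in((268,232),(165,365),(303,460),(406,325))])
print(P.round(4).tolist(),P.mean(0))
for i in range(4):
    d=P[(i+1)%4]-P[i];print(np.linalg.norm(d),np.degrees(np.arctan2(d[1],d[0]))%90)
print("tool",np.degrees(tcp()[1].as_euler('zyx')))
```

```text
[[0.4938, 0.1836, 0.15], [0.4867, 0.1618, 0.15], [0.5087, 0.1554, 0.15], [0.5153, 0.1778, 0.15]] [0.50111584 0.16966372 0.15      ]
0.022907319533248593 72.09052406219935
0.02287613127915258 73.53347825755834
0.02340332666010488 73.4795487140527
0.022326988337857623 74.82506153942299
tool [-1.09376788e+02 -1.59341239e-02 -1.79993229e+02]
```

The driver is at (0.501, 0.170) with its flats at 73.5° mod 90, square to the rack. I'll grip across the rack by turning 0.627 rad and going down 0.141.

Request:
arm_command:
  plan:
    - {"slide": [-0.001, 0, 0.02], "angular": [0, 0, 0.15]}
    - {"slide": [-0.001, 0, 0.04], "angular": [0, 0, 0.3]}
    - {"slide": [-0.0015, 0, 0.05], "angular": [0, 0, 0.45]}
    - {"slide": [-0.0015, 0, 0.06], "angular": [0, 0, 0.58]}
    - {"slide": [-0.0015, 0, 0.06], "angular": [0, 0, 0.627]}
    - {"slide": [-0.0015, 0, 0.06], "angular": [0, 0, 0.627]}
    - {"slide": [-0.0015, 0, 0.085], "angular": [0, 0, 0.627]}
    - {"slide": [-0.0015, 0, 0.11], "angular": [0, 0, 0.627]}
    - {"slide": [-0.0015, 0, 0.13], "angular": [0, 0, 0.627]}
    - {"slide": [-0.0015, 0, 0.14], "angular": [0, 0, 0.627]}
    - {"slide": [-0.0015, 0, 0.14], "angular": [0, 0, 0.627]}

```text
time_s: 2.75
eef_pos: [0.5009, 0.1684, 0.1236]
tcp_rot: [-0.0, 0.802, 0.598, -0.001]
wrist_force: [-0.6, 0.4, -0.6]
finger_gap: 0.087
finger_force: 0.0
```

Request:
arm_command:
  plan:
    - {"slide": [0, 0, 0], "angular": [0, 0, 0]}
    - {"slide": [0, 0, 0], "angular": [0, 0, 0]}
    - {"slide": [0, 0, 0], "angular": [0, 0, 0]}
    - {"slide": [0, 0, 0], "angular": [0, 0, 0]}
    - {"slide": [0, 0, 0], "angular": [0, 0, 0]}
    - {"slide": [0, 0, 0], "angular": [0, 0, 0]}
    - {"slide": [0, 0, 0], "angular": [0, 0, 0]}
    - {"slide": [0, 0, 0], "angular": [0, 0, 0]}
  hand: 0.01
  squeeze: 60

```text
time_s: 3.55
eef_pos: [0.5016, 0.1683, 0.1245]
tcp_rot: [-0.0, 0.802, 0.597, -0.0]
wrist_force: [-0.1, -0.1, 0.5]
finger_gap: 0.031
finger_force: 0.7
```

Request:
arm_command:
  plan:
    - {"slide": [0, 0, 0], "angular": [0, 0, 0]}
    - {"slide": [0, 0, 0], "angular": [0, 0, 0]}
    - {"slide": [0, 0, 0], "angular": [0, 0, 0]}
    - {"slide": [0, 0, 0], "angular": [0, 0, 0]}

```text
time_s: 3.95
eef_pos: [0.5014, 0.1684, 0.1245]
tcp_rot: [-0.0, 0.802, 0.597, -0.0]
wrist_force: [0.2, 0.2, 0.6]
finger_gap: 0.0258
finger_force: 60.0
```

Request:
arm_command:
  plan:
    - {"slide": [0, 0, -0.02], "angular": [0, 0, 0]}
    - {"slide": [0, 0, -0.05], "angular": [0, 0, 0]}
    - {"slide": [0, 0, -0.09], "angular": [0, 0, 0]}
    - {"slide": [0, 0, -0.12], "angular": [0, 0, 0]}
    - {"slide": [0, 0, -0.14], "angular": [0, 0, 0]}
    - {"slide": [0, 0, -0.14], "angular": [0, 0, 0]}

```text
time_s: 4.55
eef_pos: [0.5033, 0.1686, 0.2674]
tcp_rot: [0.001, 0.802, 0.597, 0.003]
wrist_force: [0.3, 0.7, -1.4]
finger_gap: 0.0257
finger_force: 60.0
```

Run:
```python
from h import *
p,r=tcp();print(p)
s=arm.calibration("scene");im=arm.capture("scene")
tip=p+r.apply([0,0,.003+.101]);print(tip)
u,v=proj(s,tip).astype(int);print(u,v)
a=im[v-60:v+30,u-60:u+60,::-1]
a=np.clip((a/255.)**.6*255,0,255).astype(np.uint8)
cv2.imwrite("pics/s2.png",cv2.resize(a,None,fx=6,fy=6,interpolation=cv2.INTER_CUBIC))
```

```text
[0.50332345 0.16863915 0.26735558]
[0.50392671 0.168954   0.1633578 ]
381 171
```

View pics/s2.png

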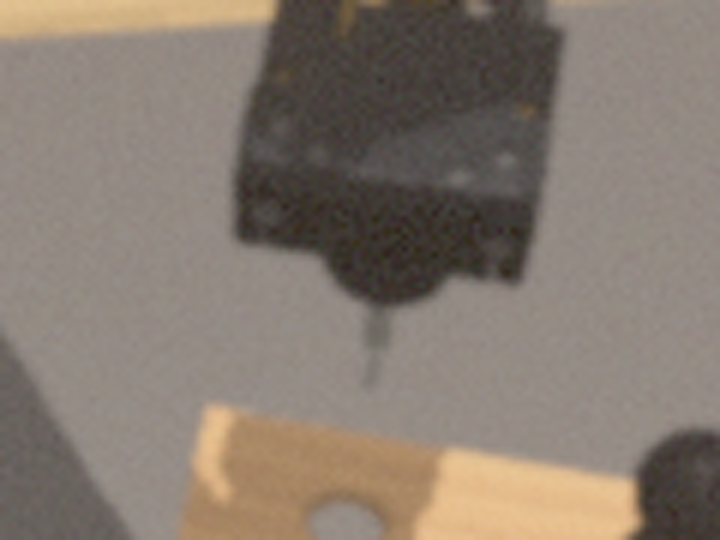

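The blade is edge-on to the scene camera, which sits at azimuth −15°, so its width lies along tool y (−16.5°). The tip is at about (382,174), as predicted. Next I need the cap's slot angle.

Run:
```python
from h import *
print(arm.state()["joint_positions"].round(2))
o=[]
for n,(u,v) in (("top",(457,189)),("scene",(175,246))):
    a=arm.capture(n)[v-30:v+30,u-25:u+25,::-1]
    a=np.clip((a/255.)**.7*255,0,255).astype(np.uint8)
    o.append(cv2.resize(a,None,fx=8,fy=8,interpolation=cv2.INTER_CUBIC))
cv2.imwrite("pics/cap.png",np.hstack(o))
```

```text
[-0.76  0.21  0.42  1.87 -0.1   1.07 -0.59]
```

View pics/cap.png

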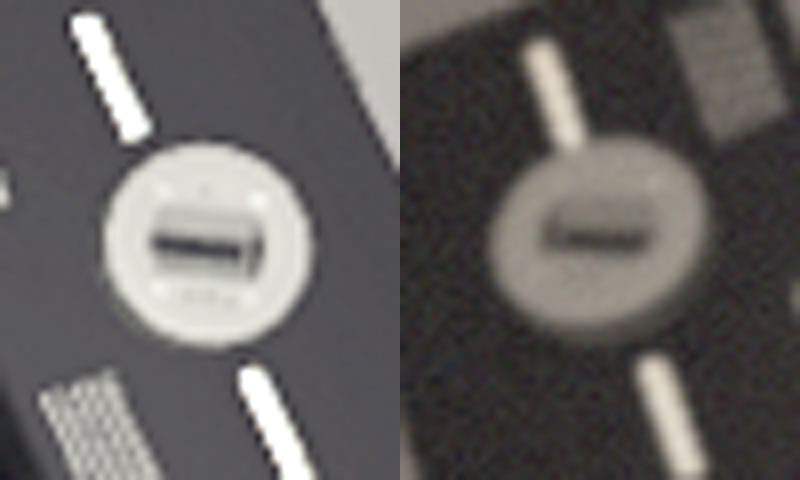

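The slot is near-horizontal in the top crop, from (150,242) to (262,252). The disc is centred at (208,244), and the ribs run (88,20)-(138,135) and (252,375)-(300,480).

Run:
```python
from h import *
c=arm.calibration("top");s=arm.calibration("scene")
T=lambda x,y,z:onz(c,432+x/8-.06,159+y/8-.06,z)
S=lambda x,y,z:onz(s,150+(x-400)/8-.06,216+y/8-.06,z)
a=lambda p,q:np.degrees(np.arctan2((q-p)[1],(q-p)[0]))%180
print("slot",a(T(150,242,.053),T(245,250,.053)),a(S(548,234,.053),S(645,243,.053)))
print("ribs",a(T(88,20,.05),T(300,480,.05)),a(S(540,45,.05),S(688,470,.05)),a(T(88,20,.05),T(138,135,.05)),a(S(655,360,.05),S(688,470,.05)))
print("ctr",T(208,244,.063),S(599,237,.063),T(207,243,.061),S(598,236,.055), (T(88,20,.05)+T(300,480,.05))/2,(S(540,45,.05)+S(688,470,.05))/2)
p,r=tcp();print(p,r.as_matrix().round(3).tolist())
```

```text
slot 83.92890881619519 79.1520146943021
ribs 20.836353413680825 20.943300264775527 19.590102377834086 18.84932621912495
ctr [ 0.56805622 -0.24080071  0.063     ] [ 0.57199983 -0.23889324  0.063     ] [ 0.5686595  -0.24121991  0.061     ] [ 0.56710987 -0.24171207  0.055     ] [ 0.56950758 -0.24111065  0.05      ] [ 0.56850563 -0.2396321   0.05      ]
[0.50075271 0.1680562  0.26317839] [[0.287, 0.958, -0.002], [0.958, -0.287, -0.001], [-0.002, -0.002, -1.0]]
```

Ribs are at 20.5°, the slot at about 82° and the cap centre at about (0.569, −0.240), so the cap joint is near 0.13. I'll go above the cap with the blade at 82°.

Request:
arm_command:
  plan:
    - {"slide": [-0.371, 0.183, 0.02], "angular": [0, 0, -1.722]}
    - {"slide": [-0.371, 0.183, 0.02], "angular": [0, 0, -1.722]}
    - {"slide": [-0.371, 0.183, 0.02], "angular": [0, 0, -1.722]}
    - {"slide": [-0.371, 0.183, 0.02], "angular": [0, 0, -1.722]}
    - {"slide": [-0.371, 0.183, 0.02], "angular": [0, 0, -1.722]}
    - {"slide": [-0.371, 0.183, 0.02], "angular": [0, 0, -1.722]}
    - {"slide": [-0.371, 0.183, 0.02], "angular": [0, 0, -1.722]}
    - {"slide": [-0.371, 0.183, 0.02], "angular": [0, 0, -1.722]}
    - {"slide": [-0.371, 0.183, 0.02], "angular": [0, 0, -1.722]}
    - {"slide": [-0.371, 0.183, 0.02], "angular": [0, 0, -1.722]}
    - {"slide": [-0.371, 0.183, 0.02], "angular": [0, 0, -1.722]}
    - {"slide": [-0.371, 0.183, 0.02], "angular": [0, 0, -1.722]}
    - {"slide": [-0.371, 0.183, 0.02], "angular": [0, 0, -1.722]}
    - {"slide": [-0.371, 0.183, 0.02], "angular": [0, 0, -1.722]}
    - {"slide": [-0.371, 0.183, 0.02], "angular": [0, 0, -1.722]}
    - {"slide": [-0.371, 0.183, 0.02], "angular": [0, 0, -1.722]}

```text
time_s: 6.3
eef_pos: [0.5702, -0.2394, 0.2437]
tcp_rot: [-0.001, 0.07, 0.998, 0.0]
wrist_force: [-0.6, -0.6, -0.6]
finger_gap: 0.0258
finger_force: 60.0
```

Run:
```python
from h import *
p,r=tcp();print(p,r.as_matrix().round(3).tolist(),arm.state()["joint_positions"].round(2),arm.state()["wrist_force"])
y=r.apply([0,1,0]);print("y yaw",np.degrees(np.arctan2(y[1],y[0])))
tip=p+r.apply([0,0,.104]);print(tip)
s=arm.calibration("scene");im=arm.capture("scene");u,v=proj(s,tip).astype(int);print(u,v,proj(s,np.array([.569,-.24,.053])))
a=im[v-45:v+45,u-50:u+50,::-1];a=np.clip((a/255.)**.6*255,0,255).astype(np.uint8)
cv2.imwrite("pics/s3.png",cv2.resize(a,None,fx=6,fy=6,interpolation=cv2.INTER_CUBIC))
```

```text
[ 0.57015508 -0.23939767  0.24366548] [[-0.99, 0.14, -0.001], [0.14, 0.99, 0.0], [0.001, 0.0, -1.0]] [ 0.1   0.38  0.3   1.69 -0.12  1.09  1.87] [-0.56449478 -0.6101692  -0.60876777]
y yaw 81.9417067640749
[ 0.57000741 -0.23935728  0.13966559]
163 224 [175.74967001 246.70206605]
```

View pics/s3.png

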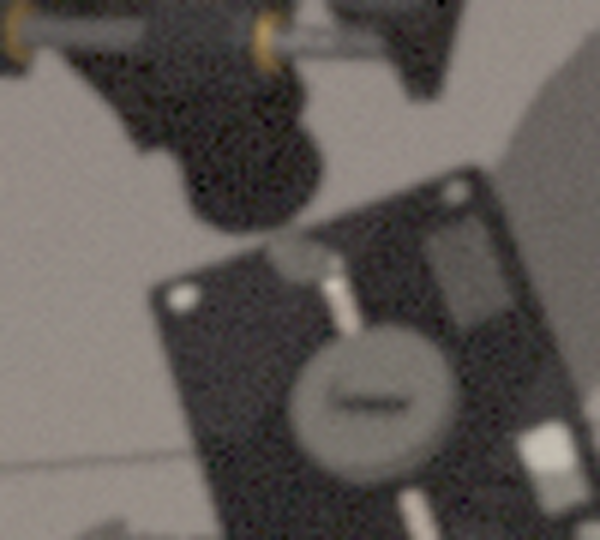

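The blade shows broadside at (302,258) in the crop and the cap slot at (372,402), both within a pixel or two of prediction. Now I'll lower it.

Request:
arm_command:
  plan:
    - {"slide": [0, 0, 0.03], "angular": [0, 0, 0]}
    - {"slide": [0, 0, 0.06], "angular": [0, 0, 0]}
    - {"slide": [0, 0, 0.07], "angular": [0, 0, 0]}
    - {"slide": [0, 0, 0.075], "angular": [0, 0, 0]}
    - {"slide": [0, 0, 0.08], "angular": [0, 0, 0]}
    - {"slide": [0, 0, 0.083], "angular": [0, 0, 0]}
    - {"slide": [0, 0, 0.083], "angular": [0, 0, 0]}
    - {"slide": [0, 0, 0.083], "angular": [0, 0, 0]}

```text
time_s: 7.15
eef_pos: [0.5707, -0.2399, 0.1624]
tcp_rot: [0.001, 0.07, 0.998, -0.0]
wrist_force: [-0.8, -0.2, 1.7]
finger_gap: 0.026
finger_force: 60.0
```

Request:
arm_command:
  plan:
    - {"slide": [0, 0, 0.002], "angular": [0, 0, 0]}
    - {"slide": [0, 0, 0.004], "angular": [0, 0, 0]}
    - {"slide": [0, 0, 0.004], "angular": [0, 0, 0]}
    - {"slide": [0, 0, 0.004], "angular": [0, 0, 0]}

```text
time_s: 7.55
eef_pos: [0.5705, -0.2397, 0.1583]
tcp_rot: [0.0, 0.07, 0.998, 0.0]
wrist_force: [-1.3, 0.9, 5.5]
finger_gap: 0.0254
finger_force: 60.0
```

Request:
arm_command:
  plan:
    - {"slide": [0, 0, 0.002], "angular": [0, 0, 0]}
    - {"slide": [0, 0, 0.003], "angular": [0, 0, 0]}
    - {"slide": [0, 0, 0.003], "angular": [0, 0, 0]}
    - {"slide": [0, 0, 0.003], "angular": [0, 0, 0]}

```text
time_s: 7.95
eef_pos: [0.5706, -0.2399, 0.158]
tcp_rot: [0.001, 0.07, 0.998, 0.0]
wrist_force: [-6.3, 2.2, 20.5]
finger_gap: 0.0258
finger_force: 60.0
```

Request:
arm_command:
  plan:
    - {"slide": [0.001, 0, -0.001], "angular": [0, 0, 0]}
    - {"slide": [0.0015, 0, -0.001], "angular": [0, 0, 0]}
    - {"slide": [0.0015, 0, -0.001], "angular": [0, 0, 0]}
    - {"slide": [0.0015, 0, -0.001], "angular": [0, 0, 0]}

```text
time_s: 8.35
eef_pos: [0.5702, -0.2397, 0.1581]
tcp_rot: [0.002, 0.07, 0.998, -0.0]
wrist_force: [-3.4, 1.3, 13.2]
finger_gap: 0.0256
finger_force: 60.0
```

Request:
arm_command:
  plan:
    - {"slide": [0, 0, 0.0005], "angular": [0, 0, 0.08]}
    - {"slide": [0, 0, 0.0005], "angular": [0, 0, 0.16]}
    - {"slide": [0, 0, 0.0005], "angular": [0, 0, 0.24]}
    - {"slide": [0, 0, 0.0005], "angular": [0, 0, 0.32]}
    - {"slide": [0, 0, 0.0005], "angular": [0, 0, 0.4]}
    - {"slide": [0, 0, 0.0005], "angular": [0, 0, 0.48]}
    - {"slide": [0, 0, 0.0005], "angular": [0, 0, 0.56]}
    - {"slide": [0, 0, 0.0005], "angular": [0, 0, 0.56]}

```text
time_s: 9.15
eef_pos: [0.57, -0.2397, 0.1581]
tcp_rot: [0.001, 0.343, 0.939, 0.0]
wrist_force: [-4.6, 1.6, 16.2]
finger_gap: 0.0259
finger_force: 60.0
```

Run:
```python
from h import *
s=arm.state();print(s["eef_pos"],s["wrist_force"],s["torque"],s["joint_positions"].round(2))
```

```text
[ 0.57003834 -0.23973352  0.15813242] [-4.62380523  1.61569299 16.17208928] [0.61975774 1.30341716 0.05465382] [ 0.02  0.48  0.42  1.78 -0.24  0.92  1.41]
```

Request:
arm_command:
  plan:
    - {"slide": [0, 0, 0], "angular": [0, 0, 0.08]}
    - {"slide": [0, 0, 0], "angular": [0, 0, 0.16]}
    - {"slide": [0, 0, 0], "angular": [0, 0, 0.24]}
    - {"slide": [0, 0, 0], "angular": [0, 0, 0.32]}
    - {"slide": [0, 0, 0], "angular": [0, 0, 0.4]}
    - {"slide": [0, 0, 0], "angular": [0, 0, 0.48]}
    - {"slide": [0, 0, 0], "angular": [0, 0, 0.54]}
    - {"slide": [0, 0, 0], "angular": [0, 0, 0.6]}
    - {"slide": [0, 0, 0], "angular": [0, 0, 0.6]}

```text
time_s: 10.05
eef_pos: [0.5707, -0.2407, 0.1581]
tcp_rot: [0.003, 0.605, 0.796, 0.001]
wrist_force: [-2.0, 1.1, 14.1]
finger_gap: 0.0256
finger_force: 60.0
```

Run:
```python
from h import *
s=arm.state();print(s["eef_pos"],s["wrist_force"],s["torque"],s["joint_positions"].round(2))
y=tcp()[1].apply([0,1,0]);print("y yaw",np.degrees(np.arctan2(y[1],y[0])))
```

```text
[ 0.57073878 -0.24066143  0.15812829] [-2.01017033  1.14864393 14.10378244] [0.13154916 0.8651574  0.06125138] [-0.08  0.51  0.57  1.79 -0.33  0.94  0.9 ]
y yaw 15.488821955159057
```

Request:
arm_command:
  plan:
    - {"slide": [0, 0, 0], "angular": [0, 0, 0.05]}
    - {"slide": [0, 0, 0], "angular": [0, 0, 0.1]}
    - {"slide": [0, 0, 0], "angular": [0, 0, 0.12]}
    - {"slide": [0, 0, 0], "angular": [0, 0, 0.12]}
    - {"slide": [0, 0, 0], "angular": [0, 0, 0.12]}

```text
time_s: 10.55
eef_pos: [0.5708, -0.241, 0.1581]
tcp_rot: [0.003, 0.652, 0.758, 0.001]
wrist_force: [-1.6, 0.3, 13.6]
finger_gap: 0.0255
finger_force: 60.0
```

Run:
```python
from h import *
s=arm.state();print(s["eef_pos"],s["wrist_force"],s["torque"],s["joint_positions"].round(2))
y=tcp()[1].apply([0,1,0]);print("y yaw",np.degrees(np.arctan2(y[1],y[0])))
o=[]
for n,(u,v) in (("top",(457,189)),("scene",(175,246))):
    a=arm.capture(n)[v-30:v+30,u-30:u+30,::-1]
    a=np.clip((a/255.)**.6*255,0,255).astype(np.uint8)
    o.append(cv2.resize(a,None,fx=6,fy=6,interpolation=cv2.INTER_CUBIC))
cv2.imwrite("pics/cap2.png",np.hstack(o))
```

```text
[ 0.57078085 -0.24095832  0.15814244] [-1.58530565  0.2842617  13.56405241] [0.02234228 0.7896679  0.07133158] [-0.1   0.51  0.6   1.79 -0.35  0.94  0.8 ]
y yaw 8.66287394427664
```

View pics/cap2.png

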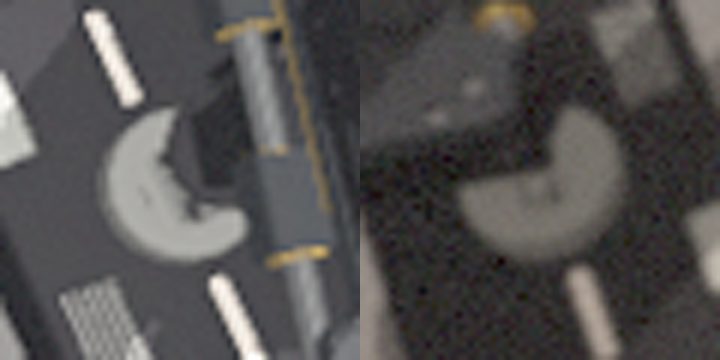

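The handle and gripper hide the slot in both views, so I'll use torque instead and nudge further until it rises at the stop.

Request:
arm_command:
  plan:
    - {"slide": [0, 0, 0], "angular": [0, 0, 0.05]}
    - {"slide": [0, 0, 0], "angular": [0, 0, 0.08]}
    - {"slide": [0, 0, 0], "angular": [0, 0, 0.08]}
    - {"slide": [0, 0, 0], "angular": [0, 0, 0.08]}

```text
time_s: 11.05
eef_pos: [0.5708, -0.2409, 0.1581]
tcp_rot: [0.003, 0.681, 0.732, 0.001]
wrist_force: [-2.2, 0.1, 14.1]
finger_gap: 0.0258
finger_force: 60.0
```

Run:
```python
from h import *
s=arm.state();print(s["eef_pos"],s["wrist_force"],s["torque"])
y=tcp()[1].apply([0,1,0]);print("y yaw",np.degrees(np.arctan2(y[1],y[0])))
```

```text
[ 0.57078361 -0.24091085  0.15812847] [-2.15650911  0.08795291 14.0992287 ] [0.0253229  0.78206484 0.15651233]
y yaw 4.099117648494409
```

Request:
arm_command:
  plan:
    - {"slide": [0, 0, 0], "angular": [0, 0, 0.04]}
    - {"slide": [0, 0, 0], "angular": [0, 0, 0.06]}
    - {"slide": [0, 0, 0], "angular": [0, 0, 0.06]}
    - {"slide": [0, 0, 0], "angular": [0, 0, 0.06]}

```text
time_s: 11.45
eef_pos: [0.5708, -0.2409, 0.1581]
tcp_rot: [0.003, 0.703, 0.711, 0.001]
wrist_force: [-2.3, 0.2, 15.0]
finger_gap: 0.0254
finger_force: 60.0
```

Run:
```python
from h import *
s=arm.state();print(s["eef_pos"],s["wrist_force"],s["torque"])
y=tcp()[1].apply([0,1,0]);print("y yaw",np.degrees(np.arctan2(y[1],y[0])))
```

```text
[ 0.57083072 -0.24091035  0.15814358] [-2.27016678  0.2096521  15.02999215] [-0.07255155  0.78305708  0.25539461]
y yaw 0.6934340682798851
```

Torque climbs to 0.26 N m, well above the running torque, so the cap is at its stop. I'll back the blade to mid-play, lift out and check.

Request:
arm_command:
  plan:
    - {"slide": [0, 0, -0.001], "angular": [0, 0, -0.1]}
    - {"slide": [0, 0, -0.002], "angular": [0, 0, -0.2]}
    - {"slide": [0, 0, -0.002], "angular": [0, 0, -0.27]}
    - {"slide": [0, 0, -0.01], "angular": [0, 0, -0.27]}
    - {"slide": [0, 0, -0.025], "angular": [0, 0, -0.27]}
    - {"slide": [0, 0, -0.06], "angular": [0, 0, -0.27]}
    - {"slide": [0, 0, -0.1], "angular": [0, 0, -0.27]}
    - {"slide": [0, 0, -0.11], "angular": [0, 0, -0.27]}
    - {"slide": [0, 0, -0.11], "angular": [0, 0, -0.27]}

```text
time_s: 12.35
eef_pos: [0.5698, -0.2396, 0.2674]
tcp_rot: [0.002, 0.601, 0.799, 0.001]
wrist_force: [-0.5, -0.4, -2.4]
finger_gap: 0.0256
finger_force: 60.0
```

Run:
```python
from h import *
p,r=tcp();print(p,r.as_matrix().round(3).tolist(),arm.state()["wrist_force"])
y=r.apply([0,1,0]);print("y yaw",np.degrees(np.arctan2(y[1],y[0])))
a=arm.capture("scene")[180:280,105:225,::-1]
a=np.clip((a/255.)**.6*255,0,255).astype(np.uint8)
cv2.imwrite("pics/s4.png",cv2.resize(a,None,fx=6,fy=6,interpolation=cv2.INTER_CUBIC))
```

```text
[ 0.56983251 -0.23963646  0.26740976] [[-0.277, 0.961, 0.004], [0.961, 0.277, -0.001], [-0.002, 0.004, -1.0]] [-0.544707   -0.39816806 -2.42806439]
y yaw 16.069999718042848
```

View pics/s4.png

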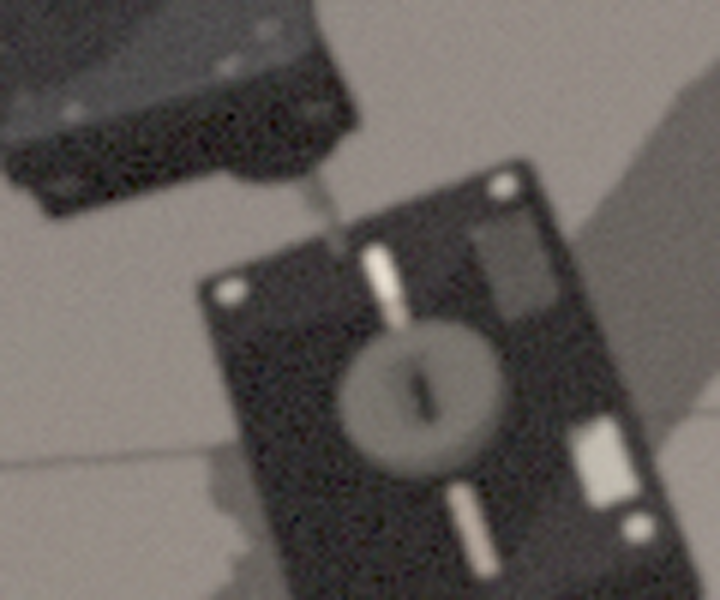

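Slot runs from (413,355) to (430,420) in the crop, in line with the ribs at (385,285) and (472,530). Cap is home. I'll carry the driver back over the rack.

Request:
arm_command:
  plan:
    - {"slide": [0.411, 0.047, 0], "angular": [0, 0, 0.569]}
    - {"slide": [0.411, 0.047, 0], "angular": [0, 0, 0.569]}
    - {"slide": [0.411, 0.047, 0], "angular": [0, 0, 0.569]}
    - {"slide": [0.411, 0.047, 0], "angular": [0, 0, 0.569]}
    - {"slide": [0.411, 0.047, 0], "angular": [0, 0, 0.569]}
    - {"slide": [0.411, 0.047, 0], "angular": [0, 0, 0.569]}
    - {"slide": [0.411, 0.047, 0], "angular": [0, 0, 0.569]}
    - {"slide": [0.411, 0.047, 0], "angular": [0, 0, 0.569]}
    - {"slide": [0.411, 0.047, 0], "angular": [0, 0, 0.569]}
    - {"slide": [0.411, 0.047, 0], "angular": [0, 0, 0.569]}
    - {"slide": [0.411, 0.047, 0], "angular": [0, 0, 0.569]}
    - {"slide": [0.411, 0.047, 0], "angular": [0, 0, 0.569]}
    - {"slide": [0.411, 0.047, 0], "angular": [0, 0, 0.569]}
    - {"slide": [0.411, 0.047, 0], "angular": [0, 0, 0.569]}
    - {"slide": [0.411, 0.047, 0], "angular": [0, 0, 0.569]}

```text
time_s: 13.9
eef_pos: [0.5003, 0.1678, 0.2651]
tcp_rot: [-0.0, 0.802, 0.598, 0.0]
wrist_force: [0.3, 0.3, -0.9]
finger_gap: 0.0261
finger_force: 60.0
```

Run:
```python
from h import *
p,r=tcp();print(p,r.as_matrix().round(3).tolist(),arm.state()["wrist_force"])
tip=p+r.apply([0,0,.1055]);s=arm.calibration("scene");u,v=proj(s,tip);print(tip,u,v)
a=arm.capture("scene")[130:220,320:440,::-1]
a=np.clip((a/255.)**.6*255,0,255).astype(np.uint8)
cv2.imwrite("pics/s5.png",cv2.resize(a,None,fx=6,fy=6,interpolation=cv2.INTER_CUBIC))
```

```text
[0.50029284 0.1677656  0.26506969] [[0.285, 0.958, 0.0], [0.958, -0.285, 0.0], [0.0, -0.0, -1.0]] [ 0.31189448  0.32728801 -0.8832932 ]
[0.5002942  0.16778175 0.15956969] 380.6220104015913 171.43005006063137
```

View pics/s5.png

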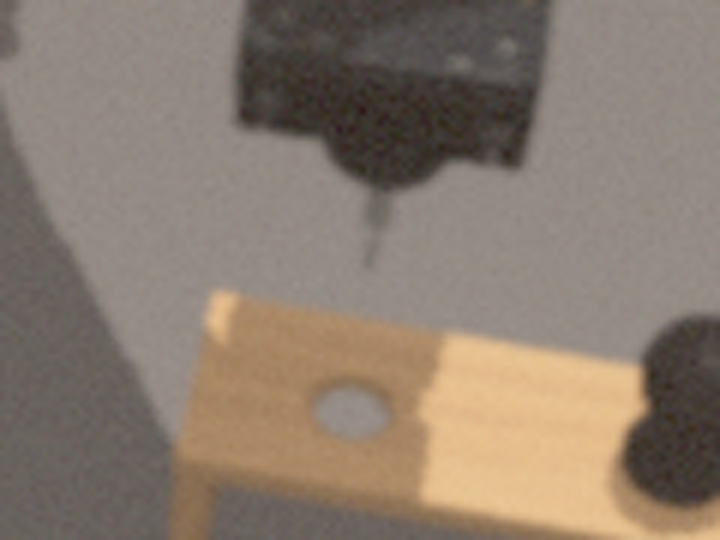

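Tip at (370,265) in the crop, with the same geometry as at lift-out and the empty hole at (351,410) beneath. Lowering.

Request:
arm_command:
  plan:
    - {"slide": [0.001, 0.001, 0.03], "angular": [0, 0, 0]}
    - {"slide": [0.001, 0.001, 0.06], "angular": [0, 0, 0]}
    - {"slide": [0.001, 0.001, 0.075], "angular": [0, 0, 0]}
    - {"slide": [0.001, 0.001, 0.09], "angular": [0, 0, 0]}
    - {"slide": [0.001, 0.001, 0.105], "angular": [0, 0, 0]}
    - {"slide": [0.001, 0.001, 0.12], "angular": [0, 0, 0]}
    - {"slide": [0.001, 0.001, 0.13], "angular": [0, 0, 0]}
    - {"slide": [0.001, 0.001, 0.137], "angular": [0, 0, 0]}
    - {"slide": [0.001, 0.001, 0.139], "angular": [0, 0, 0]}
    - {"slide": [0.001, 0.001, 0.139], "angular": [0, 0, 0]}

```text
time_s: 14.95
eef_pos: [0.5016, 0.1692, 0.1262]
tcp_rot: [0.0, 0.801, 0.598, 0.0]
wrist_force: [0.4, -0.4, -0.8]
finger_gap: 0.0254
finger_force: 60.0
```

Request:
arm_command:
  plan:
    - {"slide": [0, 0, 0.001], "angular": [0, 0, 0]}
    - {"slide": [0, 0, 0.0015], "angular": [0, 0, 0]}
    - {"slide": [0, 0, 0.0015], "angular": [0, 0, 0]}
    - {"slide": [0, 0, 0.0015], "angular": [0, 0, 0]}

```text
time_s: 15.35
eef_pos: [0.5015, 0.1693, 0.1248]
tcp_rot: [-0.0, 0.801, 0.598, 0.0]
wrist_force: [0.3, 0.1, -0.7]
finger_gap: 0.0253
finger_force: 60.0
```

Request:
arm_command:
  plan:
    - {"slide": [0, 0, 0], "angular": [0, 0, 0]}
    - {"slide": [0, 0, 0], "angular": [0, 0, 0]}
    - {"slide": [0, 0, 0], "angular": [0, 0, 0]}
    - {"slide": [0, 0, 0], "angular": [0, 0, 0]}
    - {"slide": [0, 0, 0], "angular": [0, 0, 0]}
    - {"slide": [0, 0, 0], "angular": [0, 0, 0]}
    - {"slide": [0, 0, 0], "angular": [0, 0, 0]}
    - {"slide": [0, 0, 0], "angular": [0, 0, 0]}
    - {"slide": [0, 0, 0], "angular": [0, 0, 0]}
    - {"slide": [0, 0, 0], "angular": [0, 0, 0]}
  hand: 0.087

```text
time_s: 16.35
eef_pos: [0.5014, 0.1692, 0.1245]
tcp_rot: [-0.0, 0.801, 0.598, 0.0]
wrist_force: [-0.0, 0.2, 0.6]
finger_gap: 0.0863
finger_force: 0.0
```

Request:
arm_command:
  plan:
    - {"slide": [0, 0, -0.02], "angular": [0, 0, 0]}
    - {"slide": [0, 0, -0.05], "angular": [0, 0, 0]}
    - {"slide": [0, 0, -0.09], "angular": [0, 0, 0]}
    - {"slide": [0, 0, -0.13], "angular": [0, 0, 0]}
    - {"slide": [0, 0, -0.14], "angular": [0, 0, 0]}
    - {"slide": [0, 0, -0.14], "angular": [0, 0, 0]}

```text
time_s: 16.95
eef_pos: [0.5022, 0.1695, 0.2662]
tcp_rot: [-0.0, 0.801, 0.598, 0.002]
wrist_force: [-0.0, -0.3, -0.6]
finger_gap: 0.0867
finger_force: 0.0
```

Run:
```python
from h import *
a=arm.capture("wrist")
a=np.clip((a[100:300,200:440,::-1]/255.)**.5*255,0,255).astype(np.uint8)
b=arm.capture("scene");b=np.clip((b[130:230,320:440,::-1]/255.)**.6*255,0,255).astype(np.uint8)
cv2.imwrite("pics/f.png",np.hstack([cv2.resize(a,(400,333)),cv2.resize(b,(400,333))]))
print(arm.state()["time_s"],proj(arm.calibration("wrist"),np.array([.501,.17,.15])))
```

```text
17.05 [321.29789782 197.94500091]
```

View pics/f.png

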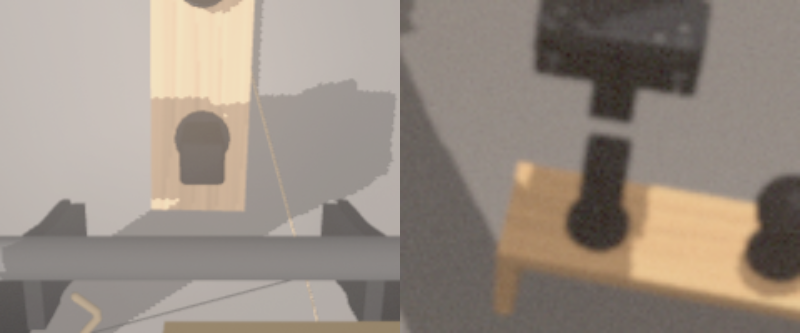

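The driver stands upright in its hole with the guard on the board: handle top at about (202,163) in the wrist crop, as predicted. The gripper is clear.

```bash
python3 -c "
from bench import arm
print(arm.finish_job())"
```

```text
the job is handed in; nothing more can be done
None
```

I turned the battery cap home with the screwdriver, its slot in line with the ribs, then stood the screwdriver back upright in its rack hole and handed in the job at about 17 s; the hand-in returned no verdict.

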